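Lean the clay slab on the drying rest

ROBOT

A 6-joint arm with a two-finger parallel gripper is mounted at the origin on the work surface. World frame = base frame: x ahead of the robot, y to its left, z up, the work surface at z = 0. Lengths are in m, angles in rad, forces in N, time in s.
With the tool pointing down it reaches from about 0.3 to 0.825 m from the base axis. Payload 5.4 kg.
Tool frame: the origin (TCP) lies midway between the tips of the shut fingers; the grasp point (between the pads) lies 19 mm behind it; z points along the fingers, y is the line along which they close (so a half turn about z gives the same grasp; the last joint's range is limited). The gripper opens to 92 mm and grips with 3 to 60 N. Pads are 20 mm wide; open, the fingers measure 128 mm over their backs; the gripper's body (75 mm by 189 mm) begins 69 mm behind the grasp point.
Start: joints at [1.031, 0.158, 1.597, -0, 1.386, -0.21], TCP at [0.186, 0.544, 0.215] pointing down, gripper open.
Joint ranges: [-2.91, 2.91], [-0.94, 2.29], [0.18, 2.7], [-1.29, 4.43], [0.17, 2.64], [-3, 3]. Speed limits (rad/s): [2.57, 2.57, 3.14, 3.14, 3.14, 3.14].

INTERFACE

Orientations are given as a rotation vector (axis times angle).
In Python, from plant import arm, vision, spotter gives the robot as it stands.
- The arm moves only by the shell command python3 -m creep 'ROWS' [FORCE]. ROWS is a JSON object of lists of equal length, an entry for each row: "dp": the shift along the world's x, y, z in mm, a list of three; "twist": the turn about the world's z in degrees; "claw": the closure, from 0 (fully open) to 1 (shut). In form: {"dp": [[x, y, z], ...], "twist": [twist, ...], "claw": [claw, ...]}. A call has 1 to 12 rows; each row is the pose to reach, as a shift and turn from the pose commanded when the call began; what a row does not reach only later rows make up. A row lasts 1/8 s, in which the tool goes at most 62.5 mm and 10.7 degrees, less where a joint would pass 70% of its speed; a pose out of reach is approached as far as the arm can. A call with a gripper value outside its range is refused whole. The fingers move at their own pace and stop on an object; FORCE is the grip in N (left out, the last holds). Time passes only in rows, so rows that repeat a pose let the fingers close. It gives the time, the measured TCP pose, the force, the opening and the grip force at its end, in the units of the state.
- arm.read_state(): the state, without advancing time (a new reading comes with each control period).
- vision.get_image(name): name is "side" or "top" or "wrist"; returns (picture, depth): 480x640x3 uint8, blue, green, red; 480x640 float32, m along the optical axis (not along the pixel's ray), 0 where there is no reading.
- vision.get_calibration(name): a dict with "fovy" (degrees; the focal length in pixels is half the picture's height over the tangent of half this angle, whatever the lens; pixels are square), "cx", "cy" (the principal point, pixels), "R" (3x3) and "t" (3): a world point X has camera coordinates R X + t. Camera axes: x right, y down, z forward; pixel columns grow to the right and rows downward; lengths in m; the calibration is good to about 2 mm. A picture is of the moment at which its call begins: read the wrist's pose just before it. get_calibration takes no time and is no camera call; for the wrist camera it gives the pose at the moment of the call.
- arm.job_done(): hands the job in; it is judged then, once.
Trained networks look in the newest picture that a camera, given by its name, has taken for a name from the list of things; names that differ only in an ending like _2 or _b are one class to them, and where a whole thing is asked for, a point or a joint stands for the part that bears it (a point fixed in the world has none). Each returns a list of dicts, best first, with "score" (0 to 1); they miss things now and then, are a little off and sometimes report something else, mostly with a low value. They report only what shows in the picture. A call takes as long as a camera call.
- spotter.look_for(thing, camera): "pixel" ([column, row] in pixels, amid what is visible of it).
The state is a dict: "time_s": time; "q": joint angles; "qvel": joint speeds; "joint_torque": joint torques, N m; "tool_pos": TCP position; "ee_rot": TCP orientation; "wrist_force": force on the tool from outside, world axes, zero at the start; "moment": the same for the moment, N m; "finger_gap": finger opening in m; "grasp_force": force on a finger pad.
Only numpy, scipy, OpenCV 4.12 (cv2) and the standard library are available. Lean on these libraries where they do the work, as an engineer would, in place of code of your own. Each camera call takes 0.05 s, during which the arm holds its last target. There are 200 camera calls.

TASK

Take the orange-red clay slab out of the grey curing rack and lean it on the blue drying rest to dry: lower edge on the base plate between the low lip and the steel rail, middle of the rest, its face against the rail so that it slants about 20 degrees from upright. Set it down rather than dropping it, and leave the other two slabs standing in the rack.

Things in the scene. Friction and masses are not known exactly. Their poses are not given: they have to be found in the camera images.
- clay_centre (a point): Centre of the loose orange-red clay slab: 100 mm wide (x), 16 thick (y), 150 tall (z), 0.4 kg. It stands upright in one of 3 slots of a fixed grey rack, lower edge 6 mm above the table; slot walls, 3 mm off its faces, end 28 mm above the table: lift it straight up 25 mm or more. Slabs stand 70 mm apart (centres) along their y; grip across the thickness near the top.
- rest: Fixed blue drying rest. Origin: centre of its underside; x along the rail, y from lip to rail. Base plate 190 (x) x 100 x 8 mm. Steel rail, 10 mm round, at y=30, z=85; posts at x=+-87. Lip: inner face y=-30, top z=20. The slab stands on the lower edge of its rail-side face, top over the rail to +y; that edge at y=-3 gives 20 deg from upright, nearer the rail steeper, at the lip 27 deg.
- mortar_centre (a point): Bystander: the centre of the grey mortar slab, loose, same size as the clay one, 100 mm wide (its x axis), 16 mm thick (its y axis) and 150 mm tall (its z axis), standing in another slot of the rack. Leave it there.
- lime_centre (a point): Bystander: the centre of the cream lime slab, loose, same size as the clay one, 100 mm wide (its x axis), 16 mm thick (its y axis) and 150 mm tall (its z axis), standing in another slot of the rack. Leave it there.

How it is judged:
By the outcome, as a careful person would: the job done as asked, in the order asked, and still so for the second after the job is handed in, with the robot touching nothing.
It also fails if it takes over 38 s, if anything falls off the work surface, if the arm or the gripper's body presses on something with over 40 N, if the wrist force passes 120 N, or if a joint passes its speed limit or range.

## Working session

There is one attempt and no reset: what is moved stays moved. The work goes in short steps, Python scripts to look and compute and a shell command to move; the robot and the scene stay as the last step left them, time stands still between calls to the robot, and variables do not carry over. Pictures are saved under pics/ and viewed, at most 10 in all, crops included, and the job is handed in when it is done.

```bash
mkdir -p pics; cat > h.py <<'E'
import numpy as np,cv2
from plant import arm,vision,spotter
def pts(name):
    im,d=vision.get_image(name);c=vision.get_calibration(name)
    f=240/np.tan(np.radians(c["fovy"])/2)
    v,u=np.mgrid[:480,:640]
    P=np.stack([(u-c["cx"])/f*d,(v-c["cy"])/f*d,d],-1)
    W=(P-np.array(c["t"]))@np.array(c["R"])
    W[d==0]=np.nan
    return im,W
E
python3 - <<'E'
from h import *
s=arm.read_state();print(s["time_s"],s["tool_pos"],s["ee_rot"])
for n in("top","side"):
    im,W=pts(n);cv2.imwrite(f"pics/{n}0.png",im);np.save(n+"0.npy",W)
    for t in("clay_centre","mortar_centre","lime_centre","rest"):
        for r in spotter.look_for(t,n)[:2]:
            p=np.round(r["pixel"]).astype(int);print(n,t,p,round(r["score"],2),W[p[1],p[0]].round(3))
E
```

```text
0.0 [0.18589344 0.54346899 0.21364505] [-5.15498830e-01 -3.09833567e+00  2.67377513e-03]
top clay_centre [231 249] 0.62 [0.569 0.094 0.155]
top mortar_centre [134 278] 0.94 [0.578 0.229 0.129]
top lime_centre [184 266] 0.78 [0.569 0.159 0.145]
top rest [411 224] 0.73 [ 0.551 -0.175  0.008]
side clay_centre [307 206] 0.7 [0.575 0.091 0.101]
side mortar_centre [284 149] 0.55 [0.567 0.226 0.137]
side lime_centre [296 170] 0.66 [0.573 0.156 0.135]
side lime_centre [308 205] 0.38 [0.576 0.088 0.106]
side rest [346 359] 0.89 [ 0.562 -0.177  0.009]
```

View pics/top0.png

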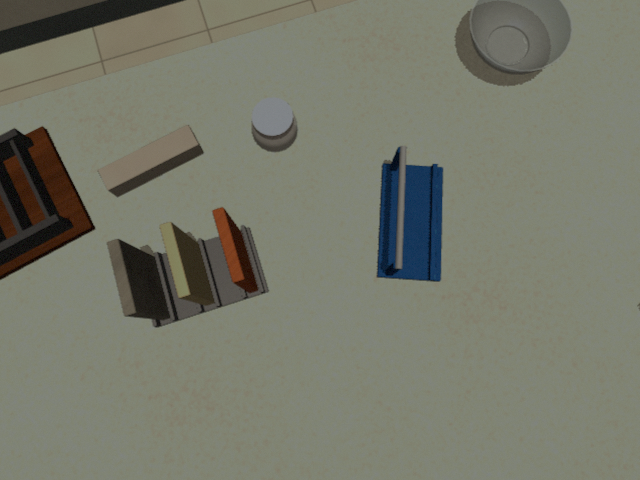

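View pics/side0.png

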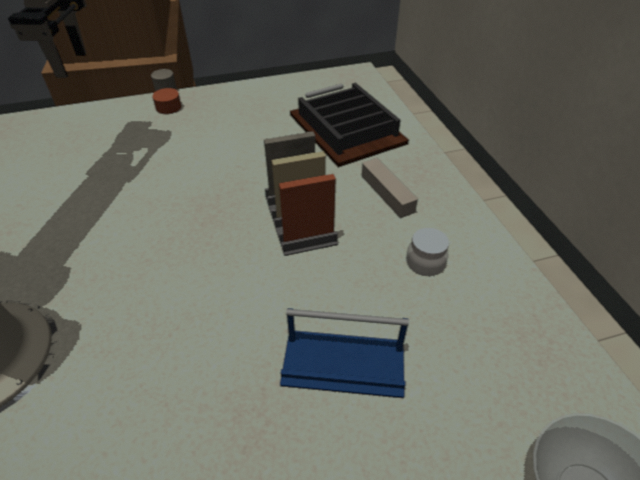

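The top view shows the clay slab at about (233,249), at the end of the rack next to the free side, with lime and mortar to its left. The rest is at about (411,222), with its rail on the left (world +y) and its lip on the right. The side view agrees: clay is in front at (307,208), the rest at (346,360). Next I fit both poses.

```bash
python3 - <<'E'
from h import *
def rect(xy,l):
    r=cv2.minAreaRect(xy.astype(np.float32));b=cv2.boxPoints(r);e=[b[1]-b[0],b[2]-b[1]];e=max(e,key=np.linalg.norm)
    print(l,len(xy),"c",np.round(r[0],4),"size",np.round(sorted(r[1]),4),"long axis deg",round(np.degrees(np.arctan2(e[1],e[0]))%180,2))
for n in("top","side"):
    W=np.load(n+"0.npy");im=cv2.imread(f"pics/{n}0.png");h=cv2.cvtColor(im,cv2.COLOR_BGR2HSV)
    near=np.hypot(W[...,0]-.57,W[...,1]-.09)<.08
    m=(h[...,0]<14)&(h[...,1]>150)&near&(W[...,2]>.02)
    m=cv2.erode(m.astype(np.uint8),np.ones((2,2)))>0
    P=W[m];print(n,"clay z",np.percentile(P[:,2],[1,50,99]).round(4))
    T=P[P[:,2]>.150];rect(T[:,:2],"clay top")
    if 1:
        F=P[(P[:,2]<.145)];rect(F[:,:2],"clay face")
        c=F.mean(0);print("normal",np.linalg.svd(F-c,full_matrices=False)[2][2].round(3),"mean",c.round(4))
    m=(h[...,0]>95)&(h[...,0]<125)&(h[...,1]>120)&(np.hypot(W[...,0]-.56,W[...,1]+.17)<.15)
    P=W[m];B=P[(P[:,2]<.013)];rect(B[:,:2],"base");print("base z",np.median(B[:,2]))
    L=P[(P[:,2]>.016)&(P[:,2]<.024)];rect(L[:,:2],"lip")
    m=(W[...,2]>.083)&(W[...,2]<.096)&(np.hypot(W[...,0]-.56,W[...,1]+.15)<.13)
    P=W[m];rect(P[:,:2],"rail");print("rail z",np.percentile(P[:,2],[5,50,95]).round(4))
E
```

```text
top clay z [0.0289 0.1534 0.1571]
clay top 794 c [0.5758 0.0961] size [0.0138 0.0972] long axis deg 179.54
clay face 615 c [0.5738 0.0897] size [0.0123 0.0958] long axis deg 172.0
normal [-0.052 -0.999 -0.001] mean [0.5663 0.0906 0.0899]
base 5301 c [ 0.5576 -0.1765] size [0.0995 0.1889] long axis deg 157.68
base z 0.007136860317953263
lip 625 c [ 0.5574 -0.1762] size [0.0765 0.1884] long axis deg 157.54
rail 879 c [ 0.5695 -0.1471] size [0.0129 0.1839] long axis deg 157.4
rail z [0.0847 0.0881 0.0904]
side clay z [0.0293 0.1024 0.1574]
clay top 341 c [0.5759 0.0927] size [0.0143 0.0938] long axis deg 179.3
clay face 2144 c [0.5765 0.088 ] size [0.0078 0.0949] long axis deg 179.38
normal [ 0.01  1.   -0.  ] mean [0.5759 0.0876 0.0892]
base 5590 c [ 0.5572 -0.1791] size [0.0994 0.1858] long axis deg 157.46
base z 0.00850936075690635
lip 772 c [ 0.5566 -0.1806] size [0.0752 0.1851] long axis deg 157.75
rail 825 c [ 0.5699 -0.1502] size [0.013  0.1836] long axis deg 157.41
rail z [0.0846 0.0891 0.0917]
```

```bash
python3 -m creep '{"dp":[[195,-224,10],[195,-224,10],[195,-224,10],[195,-224,10],[195,-224,10],[390,-448,0],[390,-448,0],[390,-448,0],[390,-448,0],[390,-448,0],[390,-448,0],[390,-448,0]],"twist":[9,9,9,9,9,18.5,18.5,18.5,18.5,18.5,18.5,18.5],"claw":[0.45,0.45,0.45,0.45,0.45,0.45,0.45,0.45,0.45,0.45,0.45,0.45]}' 15
python3 - <<'E'
from h import *
s=arm.read_state();print(s["time_s"],s["tool_pos"],s["ee_rot"],s["finger_gap"])
im,W=pts("wrist");cv2.imwrite("pics/w1.png",im)
h=cv2.cvtColor(im,cv2.COLOR_BGR2HSV)
m=(h[...,0]<14)&(h[...,1]>150)&(W[...,2]>.151)&(np.hypot(W[...,0]-.57,W[...,1]-.09)<.08)
P=W[m];r=cv2.minAreaRect(P[:,:2].astype(np.float32));print(m.sum(),r,np.median(P[:,2]))
E
```

```text
time_s: 2.0
tool_pos: [0.5758, 0.0965, 0.2144]
ee_rot: [-0.011, -3.141, -0.001]
wrist_force: [0.3, -0.2, 0.1]
finger_gap: 0.0505
grasp_force: 0.0
2.0 [0.57578404 0.09645077 0.21444179] [-1.09388983e-02 -3.14086935e+00 -7.61802013e-04] 0.05053755859477403
3219 ((0.5662146210670471, 0.0918777585029602), (0.07893786579370499, 0.10013659298419952), 58.626983642578125) 0.15617569724643318
```

View pics/w1.png

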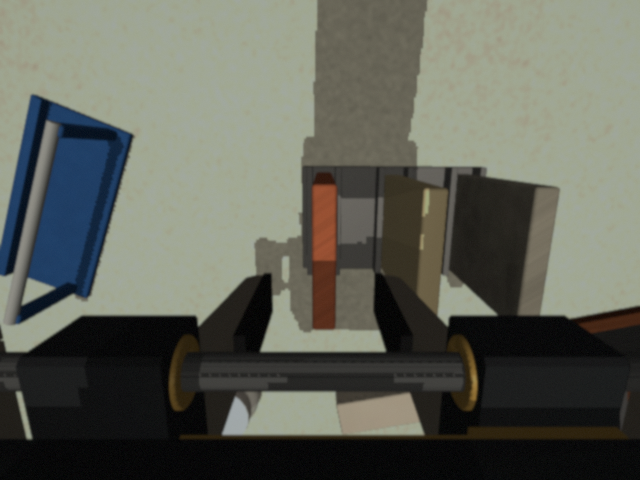

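The wrist view shows the clay at columns 312–337, midway between the fingers at 272 and 375. The lime slab at about 430 is outside the right finger. Next: descend, grip and lift.

```bash
python3 -m creep '{"dp":[[0,-1,-40],[0,-1,-75],[0,-1,-90],[0,-1,-90],[0,-1,-90],[0,-1,-90],[0,-1,-90],[0,-1,-90]],"twist":[0,0,0,0,0,0,0,0],"claw":[0.45,0.45,0.45,0.45,0.9,0.9,0.9,0.9]}' 20
python3 -m creep '{"dp":[[0,0,10],[0,0,25],[0,0,45],[0,0,80],[0,0,80]],"twist":[0,0,0,0,0],"claw":[0.9,0.9,0.9,0.9,0.9]}' 20
python3 - <<'E'
from h import *
im,W=pts("side")
h=cv2.cvtColor(im,cv2.COLOR_BGR2HSV)
m=(h[...,0]<14)&(h[...,1]>150)&(W[...,2]>.03)&(np.hypot(W[...,0]-.57,W[...,1]-.09)<.08)
P=W[cv2.erode(m.astype(np.uint8),np.ones((3,3)))>0];c=P.mean(0)
print(c,P.min(0),P.max(0),np.linalg.svd(P-c,full_matrices=False)[2][2])
cv2.imwrite("pics/s2.png",im)
E
```

```text
time_s: 3.05
tool_pos: [0.5766, 0.0955, 0.1252]
ee_rot: [0.012, 3.141, 0.002]
wrist_force: [0.5, 2.8, 2.1]
finger_gap: 0.0164
grasp_force: 20.0
time_s: 3.68
tool_pos: [0.5786, 0.0948, 0.2084]
ee_rot: [0.011, 3.134, -0.001]
wrist_force: [1.9, -0.3, -5.5]
finger_gap: 0.0158
grasp_force: 20.0
[0.57576466 0.08541801 0.16902753] [0.53030376 0.08048734 0.09490309] [0.62789668 0.09668102 0.24217207] [ 0.01298504  0.99989664 -0.00617176]
```

View pics/s2.png

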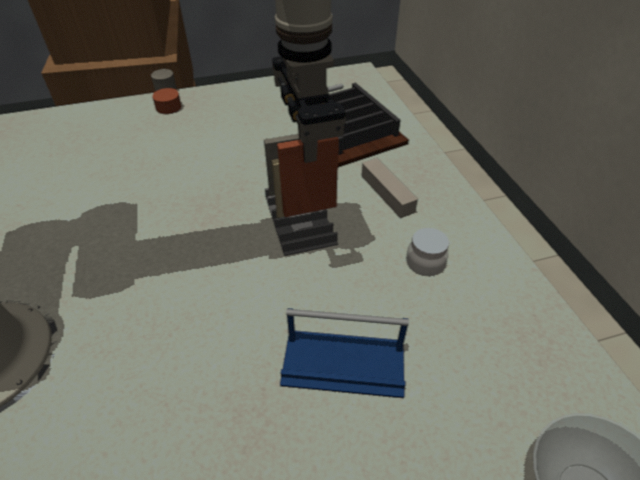

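The slab is gripped and hangs upright at about (308,177), and the others are still in the rack. Next I carry it over the rest.

```bash
python3 -m creep '{"dp":[[0,0,30],[-2,-30,40],[-6,-70,40],[-10,-115,40],[-13,-160,40],[-17,-205,40],[-20,-245,40],[-22,-272,40],[-23,-283,40],[-23,-283,40],[-23,-283,40],[-23,-283,40]],"twist":[0,0,-3,-6,-9,-12,-15,-18,-22,-22,-22,-22],"claw":[0.9,0.9,0.9,0.9,0.9,0.9,0.9,0.9,0.9,0.9,0.9,0.9]}' 20
cat > chk.py <<'E'
from h import *
import sys
s=arm.read_state();print(s["time_s"],s["tool_pos"],s["wrist_force"],s["finger_gap"])
O=np.array([.5574,-.1778]);a=np.radians(-22.5);X=np.array([np.cos(a),np.sin(a)]);Y=np.array([-np.sin(a),np.cos(a)])
print("tool rest-frame",(s["tool_pos"][:2]-O)@X,(s["tool_pos"][:2]-O)@Y)
for n in("side","top"):
    im,W=pts(n);h=cv2.cvtColor(im,cv2.COLOR_BGR2HSV)
    m=(h[...,0]<14)&(h[...,1]>150)&(np.hypot(W[...,0]-.56,W[...,1]+.17)<.15)
    P=W[cv2.erode(m.astype(np.uint8),np.ones((3,3)))>0]
    if len(P)<50: print(n,len(P));continue
    Q=np.c_[(P[:,:2]-O)@X,(P[:,:2]-O)@Y,P[:,2]]
    if n=="side":
        # front (lip-side) face: plane fit, robust
        F=Q
        for _ in range(5):
            c=F.mean(0);v=np.linalg.svd(F-c,full_matrices=False)[2][2];v*=np.sign(v[1])
            F=Q[abs((Q-c)@v)<.004]
        print("side face normal",v.round(3),"mean",c.round(4),"x",np.percentile(F[:,0],[1,99]).round(4),"z",np.percentile(F[:,2],[.5,99.5]).round(4),"tilt",np.degrees(np.arcsin(-v[2])).round(1))
    else:print("top",len(Q),"x",np.percentile(Q[:,0],[1,99]).round(4),"y",np.percentile(Q[:,1],[1,99]).round(4),"z",np.percentile(Q[:,2],[1,99]).round(4))
    if len(sys.argv)>1:cv2.imwrite(f"pics/{sys.argv[1]}_{n}.png",im)
E
python3 chk.py c1
```

```text
time_s: 5.22
tool_pos: [0.5532, -0.1872, 0.2442]
ee_rot: [-0.608, -3.082, -0.001]
wrist_force: [0.3, 0.1, -4.8]
finger_gap: 0.0158
grasp_force: 20.0
5.225 [ 0.55317733 -0.18718826  0.24417373] [ 0.28802335  0.05952688 -4.76970397] 0.015752922150099043
tool rest-frame -0.0003085071906939209 -0.010289571064482026
side face normal [-0.003  1.    -0.   ] mean [ 0.0018 -0.0193  0.1889] x [-0.0445  0.0467] z [0.1329 0.275 ] tilt 0.0
top 1996 x [-0.0496  0.0364] y [-0.0158 -0.0015] z [0.1411 0.2757]
```

```bash
python3 -m creep '{"dp":[[0,0,-30],[0,0,-70],[0,0,-100],[0,0,-110],[0,0,-112],[0,0,-112],[0,0,-112]],"twist":[0,0,0,0,0,0,0],"claw":[0.9,0.9,0.9,0.9,0.9,0.9,0.9]}' 20
python3 -m creep '{"dp":[[0,0,-2],[0,0,-2]],"twist":[0,0],"claw":[0.9,0.9]}'
python3 -m creep '{"dp":[[0,0,-1.5],[0,0,-1.5]],"twist":[0,0],"claw":[0.9,0.9]}'; python3 chk.py
```

```text
time_s: 6.2
tool_pos: [0.5542, -0.1885, 0.1342]
ee_rot: [0.609, 3.079, -0.002]
wrist_force: [0.2, 0.3, -5.3]
finger_gap: 0.0155
grasp_force: 20.0
time_s: 6.45
tool_pos: [0.5532, -0.188, 0.1306]
ee_rot: [-0.61, -3.082, 0.0]
wrist_force: [-0.7, 0.2, -5.0]
finger_gap: 0.0159
grasp_force: 20.0
time_s: 6.7
tool_pos: [0.5531, -0.1879, 0.1289]
ee_rot: [-0.61, -3.081, -0.0]
wrist_force: [-0.0, -0.6, -5.3]
finger_gap: 0.0161
grasp_force: 20.0
6.7 [ 0.55307212 -0.18792518  0.12886558] [-0.02627882 -0.58456262 -5.31642786] 0.016076817738911117
tool rest-frame -0.00012369940430558061 -0.01101064984522493
side face normal [-0.002  1.    -0.002] mean [ 0.0007 -0.02    0.0627] x [-0.0443  0.0469] z [0.0183 0.1604] tilt 0.1
top 1022 x [-0.0496  0.0254] y [-0.0164 -0.0021] z [0.0326 0.1605]
```

```bash
python3 -m creep '{"dp":[[0,0.5,-1],[0,0.5,-1]],"twist":[0,0],"claw":[0.9,0.9]}'
python3 -m creep '{"dp":[[0,0,-1],[0,0,-1]],"twist":[0,0],"claw":[0.9,0.9]}'
```

```text
time_s: 7.05
tool_pos: [0.5532, -0.1874, 0.128]
ee_rot: [-0.61, -3.082, -0.0]
wrist_force: [-1.0, 0.2, -5.7]
finger_gap: 0.0162
grasp_force: 20.0
time_s: 7.3
tool_pos: [0.5533, -0.1876, 0.1273]
ee_rot: [0.61, 3.082, -0.0]
wrist_force: [-0.4, 0.9, -4.4]
finger_gap: 0.0157
grasp_force: 20.0
```

```bash
python3 -m creep '{"dp":[[0,0,-1],[0,0,-1]],"twist":[0,0],"claw":[0.9,0.9]}'
python3 -m creep '{"dp":[[0,0,-0.7],[0,0,-0.7]],"twist":[0,0],"claw":[0.9,0.9]}'
```

```text
time_s: 7.55
tool_pos: [0.5535, -0.1877, 0.1273]
ee_rot: [0.61, 3.081, -0.001]
wrist_force: [-3.8, 1.2, 5.5]
finger_gap: 0.016
grasp_force: 20.0
time_s: 7.8
tool_pos: [0.5536, -0.1877, 0.1273]
ee_rot: [0.61, 3.081, -0.001]
wrist_force: [-4.3, 2.6, 9.3]
finger_gap: 0.0162
grasp_force: 20.0
```

Contact with the plate is clear (about 14 N). Next I unload, open to about 26 mm, raise so the fingers overlap the slab by about 18 mm, and check.

```bash
python3 -m creep '{"dp":[[0,0,1.7],[0,0,1.7],[0,0,1.7],[0,0,1.7],[0,0,8],[0,0,15],[0,0,15]],"twist":[0,0,0,0,0,0,0],"claw":[0.9,0.717,0.717,0.717,0.717,0.717,0.717]}'
python3 chk.py
```

```text
time_s: 8.68
tool_pos: [0.5539, -0.1879, 0.1416]
ee_rot: [0.61, 3.08, -0.001]
wrist_force: [0.0, 0.0, 0.4]
finger_gap: 0.0262
grasp_force: 0.0
8.675 [ 0.55390534 -0.18789906  0.14160544] [1.67914475e-04 1.36932005e-02 4.23696563e-01] 0.02617995032210906
tool rest-frame 0.0006361020288057423 -0.01066766161692097
side face normal [-0.002  1.    -0.001] mean [ 0.0009 -0.0196  0.0674] x [-0.044   0.0469] z [0.0174 0.1586] tilt 0.1
top 972 x [-0.0496  0.0304] y [-0.0157 -0.0017] z [0.0279 0.159 ]
```

```bash
python3 -m creep '{"dp":[[1.5,3.7,0],[2.3,5.5,0],[3.1,7.4,0],[3.8,9.2,0],[4.6,11.1,0],[5.4,12.9,0],[6.1,14.8,0],[6.9,16.6,0],[7.7,18.5,0],[7.7,18.5,0]],"twist":[0,0,0,0,0,0,0,0,0,0],"claw":[0.717,0.717,0.717,0.717,0.717,0.717,0.717,0.717,0.717,0.717]}'
python3 chk.py
```

```text
time_s: 10.02
tool_pos: [0.561, -0.1689, 0.1404]
ee_rot: [-0.61, -3.082, -0.0]
wrist_force: [-0.2, 0.4, -0.3]
finger_gap: 0.0257
grasp_force: 0.0
10.025 [ 0.56096439 -0.1688509   0.14039201] [-0.1663211   0.3624531  -0.31762903] 0.025675073068028503
tool rest-frame -0.00013160239458753922 0.009631929241924518
side face normal [-0.002  0.987 -0.161] mean [-0.0005 -0.0097  0.0708] x [-0.044   0.0467] z [0.0174 0.1585] tilt 9.3
top 335 x [-0.0497 -0.0086] y [-0.0048  0.0221] z [0.042  0.1587]
```

The slab tips as planned (9.3°) and its edge hasn't slid. I continue until it meets the rail.

```bash
python3 -m creep '{"dp":[[1,2.3,0],[1.9,4.6,0],[2.9,7,0],[3.8,9.2,0],[4.8,11.6,0],[5.7,13.9,0],[6.7,16.2,0],[7.7,18.5,0],[8.6,20.8,0],[9.6,23.1,0],[10.7,25.9,0],[10.7,25.9,0]],"twist":[0,0,0,0,0,0,0,0,0,0,0,0],"claw":[0.717,0.717,0.717,0.717,0.717,0.717,0.717,0.717,0.717,0.717,0.717,0.717]}'
python3 chk.py c2
```

```text
time_s: 11.62
tool_pos: [0.5717, -0.143, 0.1405]
ee_rot: [0.61, 3.082, -0.0]
wrist_force: [0.5, 0.2, -0.3]
finger_gap: 0.026
grasp_force: 0.0
11.625 [ 0.57170287 -0.1430208   0.14047122] [ 0.54284006  0.17461821 -0.25689018] 0.026034636956755695
tool rest-frame -9.529396106599532e-05 0.03760526706075111
side face normal [-0.001  0.939 -0.345] mean [0.0004 0.0048 0.0777] x [-0.044   0.0467] z [0.0189 0.1489] tilt 20.2
top 0
```

View pics/c2_side.png

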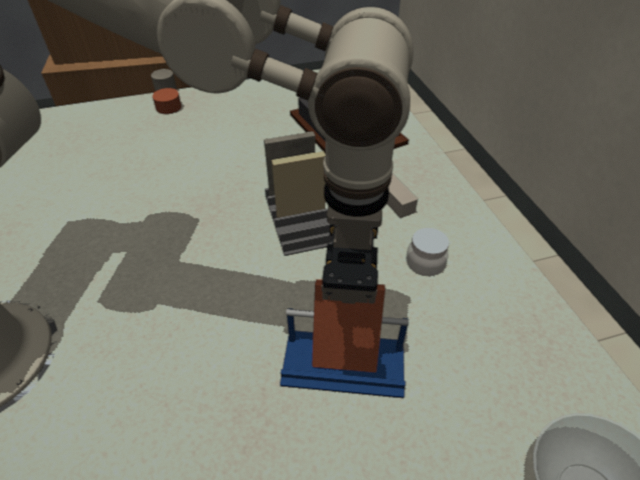

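The slab, at about (348,330), leans centred on the rail at 20.2°. The other two slabs are in the rack around (295,180). Next I open wide and withdraw straight up.

```bash
python3 -m creep '{"dp":[[0,0,0],[0,0,0],[0,0,0],[0,0,0],[0,0,10],[0,0,30],[0,0,70],[0,0,120],[0,0,120]],"twist":[0,0,0,0,0,0,0,0,0],"claw":[0.45,0.45,0.45,0.45,0.45,0.45,0.45,0.45,0.45]}'
python3 chk.py c3
```

```text
time_s: 12.85
tool_pos: [0.5742, -0.1443, 0.2667]
ee_rot: [0.608, 3.072, -0.004]
wrist_force: [0.3, 0.2, -0.4]
finger_gap: 0.0505
grasp_force: 0.0
12.85 [ 0.57416814 -0.14426059  0.26667048] [ 0.29873773  0.18985745 -0.37053954] 0.05051517551069056
tool rest-frame 0.002656759757826769 0.037403263440408965
side face normal [-0.     0.938 -0.347] mean [0.0001 0.0096 0.0907] x [-0.0439  0.0464] z [0.0195 0.1546] tilt 20.3
top 1248 x [-0.0496  0.0426] y [0.0067 0.0463] z [0.0588 0.1537]
```

View pics/c3_side.png

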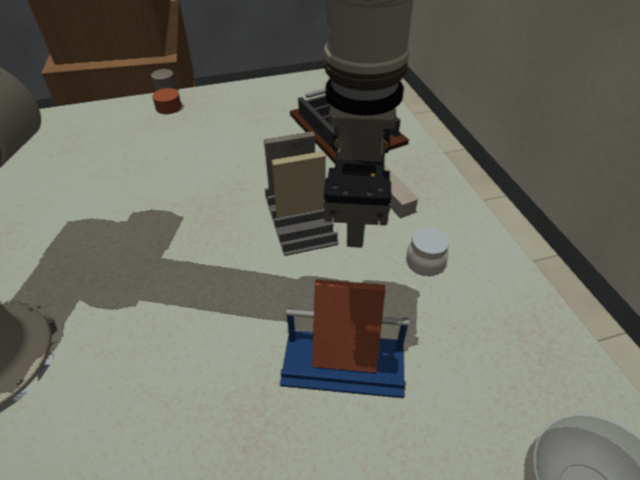

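The slab, at about (348,327), stays leaning at 20.3° and centred with the gripper clear, and the other two slabs stand in the rack.

```bash
python3 -c "
from plant import arm
print(arm.job_done())"
```

```text
the job is handed in; nothing more can be done
None
```

The clay slab leans on the drying rest at about 20° from upright, centred and set down gently; the other two slabs still stand in the rack, and the job was handed in at about 13 s.

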